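# Open the finds display case and hold its lid up for inspection

### The job

Open the glazed wooden display case so that I can look at the beads: squeeze the brass catch fully home first and, only after that, the red safety catch, so that the lid stays secured until you are ready to lift it. Then grip the lid's bar, swing the lid up past the click of its half-way stop and hold it wide open, nearly upright; finish while still firmly gripping the bar there, since the lid falls if let go. Leave both catches squeezed home, and do not disturb the beads or the other things on the table.

Things in the scene. Friction and masses are not known exactly. Their poses are not given: they have to be found in the camera images.
- case: Pale wooden display case, fixed, 220 mm deep (its x), 360 mm wide (its y), 66 mm high without the lid, cork bed 28 mm above the table. Origin: centre of its underside; x points from the front (catches and bar, robot's side) to the back (hinges), y to its left, z up. Its place varies; it is turned up to 0.25 rad.
- lid (a joint): Angle of the glazed lid (frame 220 x 360 x 18 mm, clear pane, 0.37 to 0.55 kg), rad: 0 shut and flat, grows as the front edge swings up, end stop at 1.5, so it always falls shut by its weight. Locked (under 0.02 of play) while either catch is closed. Needs about 2 N upward at the bar, plus the click stop. Past the click from 0.9; wide open means above 1.15.
- lid_hinge (a point): Middle of the lid's hinge line, at the top of the case's back wall, 110 mm behind the case's centre, 66 mm above the table; the hinge axis runs along the case's y. Axes as the case's.
- lid_handle (a point): Middle of the lid's dark steel pull bar: round rod, 12 mm diameter, 96 mm long, along the case's y, 50 mm in front of the lid's edge on two end legs (80 mm clear between them, 44 mm behind the rod: open the gripper no more than about 55 mm to get a finger in). 75 mm above the table when shut, only low things below. Moves on an arc of 270 mm round the hinge line; axes turn with the lid.
- click_roller (a joint): Half-way click stop: a sprung steel roller on the case's right side wall near the hinge, m: 0 at rest, about 0.004 when a nub on the lid pushes it aside. The lid meets it from about 0.43 rad and needs up to about 2 N more at the bar until 0.62; clear of it above 0.82. A lid let go beyond it sinks back on to it or falls shut.
- brass_mount: Housing of the brass catch: dark steel, 44 (x) x 74 (y) x 34 mm, fixed on the case's front wall 125 mm left or right of the bar (which side changes), top 66 mm above the table. Origin: centre of its underside; axes as the case's. Two brass tabs stand on it, 16 mm wide (x), 7 mm thick (y), tops 102 mm above the table.
- brass_tabs (a point): Pinch point of the brass catch, 88 mm above the table, 30 mm in front of the lid's edge; axes as the case's. The fixed finger rest's outer face is 18 mm to its +y side; the sliding thumb piece's outer face is 30 mm to its -y side when closed, 18 mm when home. Over both: 48 mm closed, 36 mm home. Pinch from above.
- brass_catch (a joint): Travel of the brass thumb piece towards the finger rest, m: 0 to 0.002 at the start (closed, tongue over the lid's keeper), 0.012 fully home at its stop; over 0.0095 counts as home, the tongue frees the lid at 0.008. Takes about 5 N; no return spring: it stays where it is left.
- red_mount: Housing of the red safety catch, on the other side of the bar; the same as the brass one but with red tabs and tongue.
- red_tabs (a point): Pinch point of the red safety catch, placed on it exactly as the brass one's, with the same sizes.
- red_catch (a joint): Travel of the red safety catch's thumb piece, m, as for the brass one.
- magnifier: Hand lens, black rim 84 mm across, 12 mm high, handle 105 mm long; lies to the right of the case. Origin: underside of the lens. Leave alone.
- bead_tray: White tray of beads, 130 x 90 x 22 mm, left of the case. Origin: centre of its underside. Leave alone.
- swab_jar: Glass jar of swabs, 56 mm diameter, 96 mm high with the swabs, left of the case near its front. Origin: centre of its underside. Leave alone.
- brush: Thin artist's brush, 170 mm long, 9 mm thick, lying in front of the case on the left. Origin: under its middle. Leave alone.
- finds_box: Small cardboard finds box, 56 x 44 x 22 mm, in front of the case on the right. Origin: centre of its underside. Leave alone.
- amber_cane: Striped amber glass bead, 52 x 13 x 12 mm, loose on the cork inside the case. Leave alone.
- green_cane: Green glass bead with a yellow stripe, 44 x 15 x 13 mm, loose on the cork inside the case. Leave alone.
- bronze_bead: Bronze ring bead, 26 mm diameter, 11 mm high, loose on the cork inside the case. Leave alone.

How it is judged:
By the outcome, as a careful person would: the job done as asked, in the order asked, and still so for the second after the job is handed in, while the arm keeps its last pose, push and grip.
It also fails if it takes over 48 s, if anything falls off the work surface, if the arm or the gripper's body presses on something with over 40 N, if the wrist force passes 120 N, or if a joint passes its speed limit or range.

### The arm

A 7-joint arm with a two-finger parallel gripper is mounted at the origin on the work surface. World frame = base frame: x ahead of the robot, y to its left, z up, the work surface at z = 0. Lengths are in m, angles in rad, forces in N, time in s.
With the tool pointing down it reaches from about 0.4 to 0.85 m from the base axis. Payload 4.5 kg.
Tool frame: the origin (TCP) lies between the finger pads, 19 mm behind the fingertips; this is the grasp point; z points along the fingers, y is the line along which they close (so a half turn about z gives the same grasp; the last joint's range is limited). The gripper opens to 88 mm and grips with 3 to 60 N. Pads are 18 mm wide; open, the fingers measure 123 mm over their backs; the gripper's body (75 mm by 187 mm) begins 45 mm behind the grasp point.
Start: joints at [1.198, 0.689, -0.195, 1.565, 0.157, 0.902, -0.215], TCP at [0.247, -0.574, 0.257] pointing down, gripper open.
Joint ranges: [-3.01, 3.01], [-0.46, 2.08], [-1.47, 1.51], [0.13, 2.56], [-1, 4.14], [0.04, 2.09], [-2.66, 2.66]. Speed limits (rad/s): [2.57, 2.57, 3.14, 3.14, 3.14, 3.14, 3.14].

### API

Orientations are given as a unit quaternion [x, y, z, w].
In Python, from plant import * gives the robot as it stands.
- The arm moves only by the tool send_rows, never from a script. Its argument "targets" is a list of rows, each a list of 2 entries, a list of its own where there are three numbers: the shift along the tool's x, y, z in units of 0.3 m (1.0 is 0.3 m), then the turn, a rotation vector about the tool's x, y, z in units of pi rad (1.0 is pi rad). A call has 1 to 12 rows; each row is the pose to reach, as a shift and turn from the pose commanded when the call began, along the tool's axes at that moment, turning the shorter way round; what a row does not reach only later rows make up. A row lasts 1/8 s, in which the tool goes at most 62.5 mm and 10.7 degrees, less where a joint would pass 70% of its speed; a pose out of reach is approached as far as the arm can. A call with a number of a shift or a turn outside -1 to 1 is refused whole. A call with a gripper value outside its range is refused whole. "fingers" is the opening, from 0 (shut) to 1 (fully open), set as the call begins (left out, the last holds). The fingers move at their own pace and stop on an object; "newtons" is the grip in N (left out, the last holds). Time passes only in rows, so rows that repeat a pose let the fingers close. It gives the time, the measured TCP pose, the force, the opening and the grip force at its end, in the units of the state.
- get_state(): the state, without advancing time (a new reading comes with each control period).
- snapshot(name): name is "scene" or "side" or "wrist"; returns a dict with "img" (480x640x3 uint8, blue, green, red), "fx", "fy", "cx", "cy" (pixels), "cam_to_world" (4x4, takes a point from camera to world coordinates); the wrist camera has in their place "T_tool_cam" (4x4, takes a point from camera to tool coordinates, whose origin is the TCP and whose axes are the flange's). Camera axes: x right, y down, z forward; pixel columns grow to the right and rows downward; lengths in m; the calibration is good to about 2 mm. A picture is of the moment at which its call begins: read the wrist's pose just before it. There is no depth.
- finish_job(): hands the job in; it is judged then, once.
The state is a dict: "clock": time; "q": joint angles; "qd": joint speeds; "joint_torque": joint torques, N m; "tool_pos": TCP position; "eef_rot": TCP orientation; "contact_force": force on the tool from outside, world axes, zero at the start; "moment": the same for the moment, N m; "opening": opening from 0.0 (shut) to 1.0 (fully open); "finger_force": force on a finger pad.
Only numpy, scipy, OpenCV 4.12 (cv2) and the standard library are available. Lean on these libraries where they do the work, as an engineer would, in place of code of your own. Each camera call takes 0.05 s, during which the arm holds its last target. There are 200 camera calls.

## Working session

There is one attempt and no reset: what is moved stays moved. The work goes in short steps, Python scripts to look and compute and a tool call to move; the robot and the scene stay as the last step left them, time stands still between calls to the robot, and variables do not carry over. Pictures are saved under pics/ and viewed, at most 10 in all, crops included, and the job is handed in when it is done.

Besides the shell and the picture viewer there is one more tool, called after "Request:" in YAML: its name, and indented under it one key for each argument. send_rows: Moves the arm, as the interface text tells. Its arguments: {"type":"object","properties":{"targets":{"type":"array"},"fingers":{"type":"number"},"newtons":{"type":"number"}},"required":["targets"]}

```bash
ls; mkdir -p pics
python3 - <<'E'
from plant import *
import cv2
s=get_state(); print({k:np.round(v,4).tolist() if hasattr(v,'__len__') else v for k,v in s.items()} if 'np' in globals() else s)
for n in ("scene","side"):
    d=snapshot(n); cv2.imwrite(f"pics/{n}0.png",d["img"]); print(n,d["fx"],d["fy"],d["cx"],d["cy"],d["cam_to_world"])
E
```

```text
pics
{'clock': 0.0, 'q': array([ 1.19778504,  0.68997541, -0.19450809,  1.566324  ,  0.15729234,
        0.90247967, -0.21509055]), 'qd': array([-0.00091662,  0.00018872, -0.00132662,  0.0007004 ,  0.00073847,
        0.00094873, -0.00062609]), 'joint_torque': array([ 1.58739003e-03, -5.27564335e+01, -1.26627780e+00, -1.53432924e+01,
       -5.26296627e-02,  6.66489432e-03,  1.59927476e-04]), 'tool_pos': array([ 0.24702758, -0.57347458,  0.25662053]), 'eef_rot': array([ 9.79375611e-01,  2.02046049e-01, -2.42557938e-04, -8.64803833e-04]), 'contact_force': array([ 0.26919647,  0.77011017, -0.47033666]), 'moment': array([-0.02023816, -0.00568524, -0.00936024]), 'finger_force': 0.0, 'opening': 0.9986633240132623}
scene 606.0763228738183 606.0763228738183 329.29074897152236 236.5598690309604 [[-0.26800173  0.75665929 -0.5963571   1.30931169]
 [ 0.9633072   0.20105558 -0.17780861  0.24286778]
 [-0.01463961 -0.62212811 -0.78277858  1.00270971]
 [ 0.          0.          0.          1.        ]]
side 480.68578561299427 480.68578561299427 316.67857852951664 243.49290093107777 [[ 8.76105553e-01 -3.77203684e-01  3.00260623e-01  2.91858871e-01]
 [-4.82119163e-01 -6.84914996e-01  5.46308119e-01 -4.61911599e-01]
 [-4.16431670e-04 -6.23384976e-01 -7.81914956e-01  8.03972297e-01]
 [ 0.00000000e+00  0.00000000e+00  0.00000000e+00  1.00000000e+00]]
```

View pics/scene0.png

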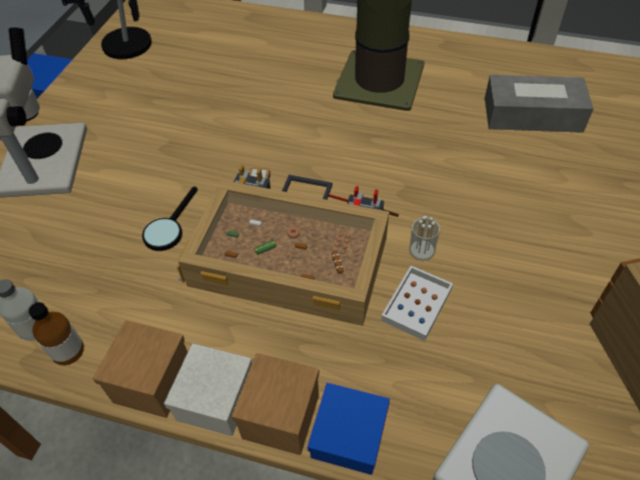

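View pics/side0.png

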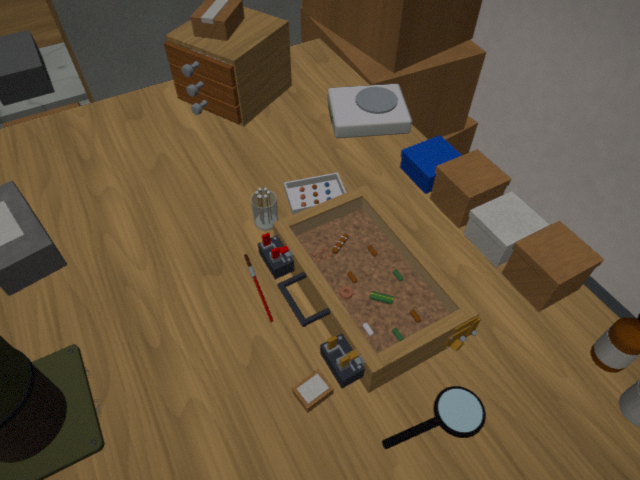

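The scene view shows brass tabs at about (253,178), the bar at (307,185) and the red tabs at (367,197). In the side view they are at (342,350), (300,298) and (275,248). So brass is on the robot's right and red on its left. I'll zoom in and segment them.

```bash
cat > h.py <<'E'
from plant import *
import numpy as np, cv2
from scipy.spatial.transform import Rotation as R
def cam(d, pose=None):
    T=d["cam_to_world"] if "cam_to_world" in d else pose@d["T_tool_cam"]
    return np.array([[d["fx"],0,d["cx"]],[0,d["fy"],d["cy"]],[0,0,1.]]),np.array(T)
def ray(c,p):
    K,T=c; v=T[:3,:3]@np.linalg.solve(K,[p[0],p[1],1.]); return T[:3,3],v/np.linalg.norm(v)
def onz(c,p,z):
    o,v=ray(c,p); return o+v*(z-o[2])/v[2]
def tri(cs,ps):
    A=0;b=0;L=[]
    for c,p in zip(cs,ps):
        o,v=ray(c,p); M=np.eye(3)-np.outer(v,v); A=A+M; b=b+M@o; L.append((o,v))
    x=np.linalg.solve(A,b)
    return x,[float(np.linalg.norm(np.cross(x-o,v))) for o,v in L]
def proj(c,X):
    K,T=c; q=K@(T[:3,:3].T@(np.asarray(X)-T[:3,3])); return q[:2]/q[2]
def blobs(img,lo,hi,roi,amin=6):
    x0,y0,x1,y1=roi; h=cv2.cvtColor(img[y0:y1,x0:x1],cv2.COLOR_BGR2HSV)
    m=cv2.inRange(h,np.array(lo),np.array(hi))
    n,l,s,c=cv2.connectedComponentsWithStats(m)
    return [(np.round(c[i]+[x0,y0],1).tolist(),s[i].tolist()) for i in range(1,n) if s[i][4]>=amin]
def toolpose():
    s=get_state(); T=np.eye(4); T[:3,:3]=R.from_quat(s["eef_rot"]).as_matrix(); T[:3,3]=s["tool_pos"]; return T
E
python3 - <<'E'
from h import *
a=cv2.imread("pics/scene0.png");b=cv2.imread("pics/side0.png")
A=cv2.resize(a[155:225,225:405],None,fx=4.4,fy=4.4,interpolation=cv2.INTER_CUBIC)[:300]
B=cv2.resize(b[225:390,240:370],None,fx=3.0,fy=3.0,interpolation=cv2.INTER_CUBIC)
cv2.imwrite("pics/a1.png",A)
cv2.imwrite("pics/b1.png",cv2.resize(b[225:390,240:370],None,fx=3.6,fy=3.6,interpolation=cv2.INTER_CUBIC))
for im,n,r1 in((a,"scene",(225,155,405,225)),(b,"side",(230,225,370,390))):
    print(n,"red1",blobs(im,(0,190,120),(6,255,255),r1)); print("red2",blobs(im,(174,190,90),(180,255,255),r1))
    print("brass",blobs(im,(15,150,120),(26,255,255),r1))
E
```

```text
scene red1 [([356.1, 188.1], [130, 31, 3, 5, 12]), ([375.5, 192.0], [149, 35, 4, 5, 14]), ([356.8, 201.8], [130, 44, 5, 6, 24])]
red2 []
brass [([240.5, 167.0], [14, 10, 4, 5, 12]), ([258.7, 169.4], [33, 13, 3, 5, 10]), ([241.7, 180.3], [14, 23, 6, 6, 26])]
side red1 [([265.2, 234.5], [32, 8, 8, 4, 17]), ([280.7, 248.9], [42, 21, 17, 7, 55])]
red2 []
brass [([330.2, 338.9], [97, 112, 7, 4, 15]), ([353.2, 353.5], [118, 125, 11, 8, 42]), ([343.7, 358.2], [111, 132, 7, 4, 13])]
```

View pics/a1.png

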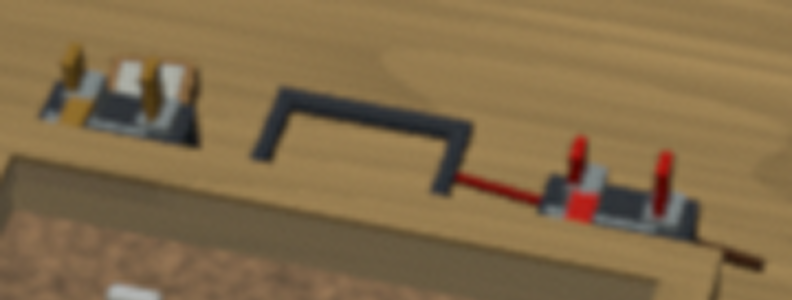

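View pics/b1.png

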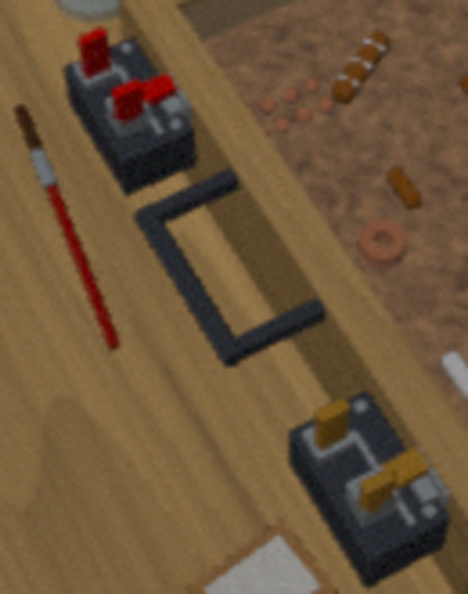

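The zooms show the thumb piece (with the tongue) on the right, -y, side of each catch, the finger rest on the left, and the brush and finds box low in front. I'll triangulate the tab tops and the bar corners coarsely.

Run:
```python
from h import *
ds=[snapshot("scene"),snapshot("side")]; cs=[cam(d) for d in ds]
P={"brass_thumb":[(242,165.2),(344.2,358.3)],"brass_rest":[(259.1,168.6),(332.5,338.3)],"red_thumb":[(356.4,186.8),(274.7,249.4)],"red_rest":[(376.1,190.2),(266.4,234.7)],
"barR":[(289.8,176.6),(304.4,322.2)],"barL":[(331.8,183.9),(281.7,285.6)]}
X={}
for k,p in P.items():
    X[k],e=tri(cs,p); print(k,np.round(X[k],4),np.round(e,4))
for a,b in(("brass_thumb","brass_rest"),("red_thumb","red_rest"),("barR","barL"),("brass_rest","red_rest"),("brass_thumb","red_thumb")):
    v=X[b]-X[a]; print(a,b,np.linalg.norm(v),"yaw",np.arctan2(-v[0],v[1]))
T=toolpose(); print(T); w=snapshot("wrist"); print(w["fx"],w["cx"],w["cy"],w["T_tool_cam"])
```

```text
brass_thumb [ 0.4871 -0.1921  0.1017] [0.0022 0.0022]
brass_rest [ 0.4881 -0.1535  0.1025] [0.0022 0.0022]
red_thumb [0.486  0.0557 0.1017] [0.0017 0.0017]
red_rest [0.4868 0.0958 0.1025] [0.0028 0.0028]
barR [ 0.4692 -0.0931  0.076 ] [0.0012 0.0012]
barL [ 0.4675 -0.0034  0.0741] [0.0038 0.0038]
brass_thumb brass_rest 0.038631365447657086 yaw -0.027922315851047198
red_thumb red_rest 0.040094178019567536 yaw -0.02065878933235202
barR barL 0.08976601276331025 yaw 0.01852158127777526
brass_rest red_rest 0.24925994842860597 yaw 0.0053799122777140294
brass_thumb red_thumb 0.24779001681177876 yaw 0.004401852865135884
[[ 9.18342222e-01  3.95787030e-01 -4.36962814e-04  2.47195312e-01]
 [ 3.95787270e-01 -9.18341740e-01  9.40741333e-04 -5.73690102e-01]
 [-2.89479725e-05 -1.03686680e-03 -9.99999462e-01  2.56930363e-01]
 [ 0.00000000e+00  0.00000000e+00  0.00000000e+00  1.00000000e+00]]
349.31941101986206 310.7654537715194 232.214610358252 [[ 5.12431604e-04 -9.51285545e-01 -3.08310800e-01  8.03924849e-02]
 [ 9.99999321e-01  8.10212811e-04 -8.37831431e-04 -1.13486227e-03]
 [ 1.04681429e-03 -3.08310161e-01  9.51285314e-01 -1.28966441e-01]
 [ 0.00000000e+00  0.00000000e+00  0.00000000e+00  1.00000000e+00]]
```

The heights (102 and 75 mm), tab spacing (about 40 mm) and catch distance (249 mm) match the text, and yaw is about 0. Next I'll move over the front for wrist views.

```bash
cat >> h.py <<'E'
def rel(pos,yaw=0.,tilt=0.,T=None):
    """row from present pose to pos; tool x ahead, z down, turned by yaw; tilt = front edge up (about -y of case)"""
    T=toolpose() if T is None else T
    G=(R.from_euler('z',yaw)*R.from_euler('y',-tilt)).as_matrix()@np.diag([1.,-1,-1])
    sh=T[:3,:3].T@(np.array(pos)-T[:3,3])/0.3
    tu=R.from_matrix(T[:3,:3].T@G).as_rotvec()/np.pi
    return np.round(sh,4).tolist(),np.round(tu,4).tolist()
E
python3 -c "
from h import *
print(rel([.43,-.12,.25],0.005)); print(rel([.36,-.33,.25],0.2))"
```

```text
([1.1582, -1.1479, 0.0244], [-0.0003, 0.0001, 0.1279])
([0.6669, -0.5974, 0.024], [-0.0003, 0.0, 0.0658])
```

Request:
send_rows:
  targets:
    - [[0.667,-0.597,0.024],[0,0,0.128]]
    - [[0.667,-0.597,0.024],[0,0,0.128]]
    - [[0.667,-0.597,0.024],[0,0,0.128]]
    - [[0.667,-0.597,0.024],[0,0,0.128]]
    - [[0.667,-0.597,0.024],[0,0,0.128]]
    - [[0.667,-0.597,0.024],[0,0,0.128]]
  fingers: 1.0

```text
clock: 1.0
tool_pos: [0.3611, -0.3289, 0.2503]
eef_rot: [1.0, 0.004, 0.0, -0.0]
contact_force: [-0.1, -0.9, 0.6]
opening: 0.997
finger_force: 0.0
```

```bash
python3 -c "
from h import *
print(get_state()['tool_pos']); print(rel([.43,-.12,.25],0.005))"
```

```text
[ 0.36114829 -0.32890148  0.25033995]
([0.2355, -0.6943, 0.0015], [-0.0001, -0.0001, 0.0011])
```

Request:
send_rows:
  targets:
    - [[0.23,-0.69,0],[0,0,0]]
    - [[0.23,-0.69,0],[0,0,0]]
    - [[0.23,-0.69,0],[0,0,0]]
    - [[0.23,-0.69,0],[0,0,0]]
    - [[0.23,-0.69,0],[0,0,0]]

```text
clock: 1.62
tool_pos: [0.4293, -0.1224, 0.2503]
eef_rot: [1.0, 0.004, 0.0, 0.0]
contact_force: [0.4, -1.5, -0.4]
opening: 0.997
finger_force: 0.0
```

Run:
```python
from h import *
T=toolpose(); d=snapshot("wrist"); np.save("w1T.npy",T); cv2.imwrite("pics/w1.png",d["img"]); print(T[:3,3])
c=cam(d,T)
for n,X in dict(bt=[.4871,-.1921,.1017],br=[.4881,-.1535,.1025],rt=[.486,.0557,.1017],rr=[.4868,.0958,.1025],bR=[.4692,-.0931,.076],bL=[.4675,-.0034,.0741]).items(): print(n,proj(c,X))
```

```text
[ 0.42925715 -0.12235891  0.25028486]
bt [403.00065535 149.73818309]
br [353.4427269  148.08189492]
rt [ 83.53886041 148.52450166]
rr [ 30.7297785  147.11198777]
bR [278.76510957 167.58550125]
bL [175.56748943 168.41987811]
```

View pics/w1.png

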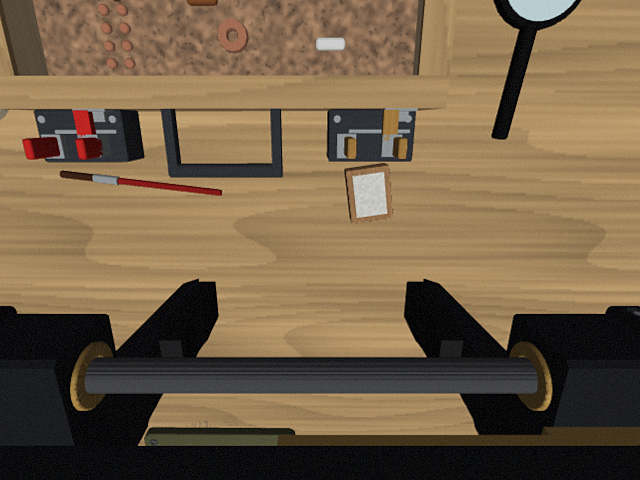

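The wrist view shows red tabs at about (40,148) and (88,148), brass at (350,147) and (401,147), and the bar from about (165,170) to (282,170). All lie within a few pixels of the prediction. I'll move above brass for the second wrist view.

Request:
send_rows:
  targets:
    - [[0.17,0.152,0],[0,0,0]]
    - [[0.17,0.152,0],[0,0,0]]
    - [[0.17,0.152,0],[0,0,0]]

```text
clock: 2.05
tool_pos: [0.4784, -0.1709, 0.2499]
eef_rot: [1.0, 0.0, -0.001, 0.0]
contact_force: [0.3, 0.2, 0.1]
opening: 1.002
finger_force: 0.0
```

Run:
```python
from h import *
T=toolpose(); d=snapshot("wrist"); np.save("w2T.npy",T); cv2.imwrite("pics/w2.png",d["img"]); print(T[:3,3])
T1=np.load("w1T.npy"); c1=cam(d,T1); c2=cam(d,T); a=cv2.imread("pics/w1.png"); b=d["img"]
for n,im,c in(("w1",a,c1),("w2",b,c2)):
    print(n,"red",blobs(im,(0,190,90),(6,255,255),(0,60,250,400),20)); print("brass",blobs(im,(15,150,90),(26,255,255),(250,60,500,400),20))
    h=cv2.cvtColor(im,cv2.COLOR_BGR2HSV); m=((h[...,2]<75)&(h[...,1]<110)).astype(np.uint8)
    m[360:]=0; k,l,s,ce=cv2.connectedComponentsWithStats(m); print("dark",[(s[i].tolist()) for i in range(1,k) if s[i][4]>300])
```

```text
[ 0.47842607 -0.17085209  0.24991135]
w1 red [([82.1, 122.0], [73, 51, 19, 25, 348]), ([28.6, 148.9], [23, 79, 12, 20, 151]), ([80.8, 148.6], [76, 78, 11, 22, 164]), ([168.5, 186.4], [118, 118, 103, 17, 389])]
brass [([390.2, 121.5], [133, 50, 16, 25, 324]), ([351.4, 148.3], [97, 78, 9, 21, 158]), ([402.2, 148.0], [148, 78, 10, 21, 156])]
dark [[492, 0, 89, 139, 1886], [34, 109, 42, 26, 774], [45, 109, 99, 53, 2372], [160, 109, 123, 68, 2660], [327, 109, 89, 52, 2487], [93, 279, 437, 81, 7063], [0, 306, 115, 54, 3003], [508, 306, 132, 54, 3637]]
w2 red [([35.6, 184.0], [26, 114, 20, 21, 302]), ([32.7, 212.1], [27, 143, 12, 19, 151]), ([99.8, 227.5], [81, 163, 39, 9, 144]), ([163.7, 234.4], [141, 172, 40, 7, 113])]
brass [([328.4, 180.8], [72, 111, 14, 21, 271]), ([289.4, 209.2], [36, 140, 8, 19, 135]), ([337.4, 208.8], [84, 140, 8, 19, 131])]
dark [[433, 0, 82, 186, 1930], [110, 171, 121, 62, 2474], [273, 170, 49, 45, 938], [337, 170, 19, 44, 462], [0, 173, 28, 20, 435], [48, 172, 55, 45, 1737], [295, 190, 27, 25, 572], [93, 279, 436, 81, 7027], [0, 306, 113, 54, 3085], [508, 306, 132, 54, 3634]]
```

View pics/w2.png

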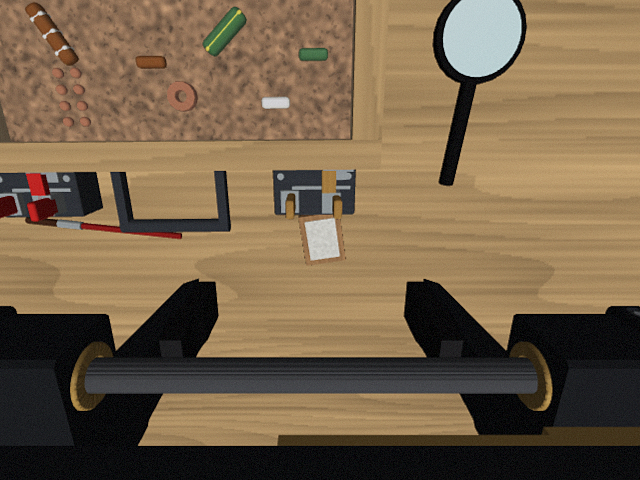

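The second wrist view is consistent: brass tabs at (290,208) and (338,208), bar at (115–229, 225). I'll triangulate from the wrist pair.

Run:
```python
from h import *
d=snapshot("wrist"); s1=snapshot("scene"); s2=snapshot("side"); c1=cam(d,np.load("w1T.npy")); c2=cam(d,np.load("w2T.npy"))
for n,p,q,z in(("bt",(402.2,148),(337.4,208.8),.102),("br",(351.4,148.3),(289.4,209.2),.102),("rt",(80.8,148.6),(32.7,212.1),.102)):
    x,e=tri([c1,c2],[p,q]); print(n,np.round(x,4),np.round(e,4),"on z:",np.round(onz(c1,p,z),4),np.round(onz(c2,q,z),4))
print("rr",onz(c1,(28.6,148.9),.102))
# bar: rod lower part; ends and rod rows
for n,im,c,(xa,xb),r in(("w1",cv2.imread("pics/w1.png"),c1,(185,265),(130,190)),("w2",d["img"],c2,(135,215),(190,250))):
    h=cv2.cvtColor(im,cv2.COLOR_BGR2HSV); m=((h[...,2]<75)&(h[...,1]<110))
    col=m[r[0]:r[1],xa:xb]; rows=[np.nonzero(col[:,i])[0].mean()+r[0] for i in range(col.shape[1]) if col[:,i].any()]
    mid=np.polyfit(np.arange(len(rows)),rows,1); print(n,"rod row",np.mean(rows),"slope",mid[0],"thick",col.sum(0).mean())
    rr=int(np.mean(rows)); xs=np.nonzero(m[rr-2:rr+3,xa-40:xb+40].sum(0)>3)[0]+xa-40; print("ends",xs.min(),xs.max())
    print([np.round(onz(c,(x,np.polyval(mid,x-xa)),.075),4) for x in (xs.min(),(xs.min()+xs.max())/2,xs.max())])
    # front lid edge: lower edge of the wood rim between 285..320 / etc at z .084
```

```text
bt [ 0.4884 -0.1913  0.1019] [0. 0.] on z: [ 0.4884 -0.1913  0.102 ] [ 0.4884 -0.1913  0.102 ]
br [ 0.4878 -0.1521  0.101 ] [0. 0.] on z: [ 0.4879 -0.152   0.102 ] [ 0.4881 -0.1522  0.102 ]
rt [0.4861 0.0562 0.1041] [0.0001 0.0001] on z: [0.4859 0.0576 0.102 ] [0.4855 0.0579 0.102 ]
rr [0.48538066 0.09816117 0.102     ]
w1 rod row 170.19903846153846 slope -0.010201413682425981 thick 12.6
ends 169 282
[array([0.4655, 0.0022, 0.075 ]), array([ 0.4664, -0.0468,  0.075 ]), array([ 0.4673, -0.0958,  0.075 ])]
w2 rod row 224.1208333333333 slope -0.0044303797468350815 thick 12.85
ends 122 230
[array([0.4669, 0.0018, 0.075 ]), array([ 0.4672, -0.0473,  0.075 ]), array([ 0.4674, -0.0963,  0.075 ])]
```

All measurements agree: brass pinch (0.488,-0.1665), red pinch (0.4855,0.0835), bar mid (0.467,-0.047,0.075), yaw about 0.01. Next I'll descend on brass with the TCP at z≈0.091, so the tips clear the housing by about 6 mm.

```bash
python3 -c "
from h import *
print(rel([.4882,-.1665,.14],0.01)); print(rel([.4882,-.1665,.091],0.01))"
```

```text
([0.0331, -0.0052, 0.3673], [-0.0001, 0.0003, -0.0017])
([0.0332, -0.0051, 0.5307], [-0.0001, 0.0003, -0.0017])
```

Request:
send_rows:
  targets:
    - [[0.033,-0.005,0.2],[0,0,-0.002]]
    - [[0.033,-0.005,0.367],[0,0,-0.002]]
    - [[0.033,-0.005,0.44],[0,0,-0.002]]
    - [[0.033,-0.005,0.5],[0,0,-0.002]]
    - [[0.033,-0.005,0.53],[0,0,-0.002]]
    - [[0.033,-0.005,0.53],[0,0,-0.002]]

```text
clock: 3.0
tool_pos: [0.4891, -0.1666, 0.0911]
eef_rot: [1.0, 0.006, -0.0, -0.0]
contact_force: [-0.2, -0.5, 1.1]
opening: 1.001
finger_force: 0.0
```

```bash
python3 -c "
from h import *
T=toolpose(); d=snapshot('wrist'); print(get_state()['tool_pos'],get_state()['contact_force']); print(rel([.4882,-.1665,.091],0.01)); cv2.imwrite('pics/w3.png',d['img'])"
```

```text
[ 0.48943446 -0.16675409  0.09164394] [-0.00218562 -0.060325    0.17892871]
([-0.0041, -0.0009, 0.0021], [0.0, -0.0001, 0.0004])
```

No contact, and the pose is right. I'll squeeze.

Request:
send_rows:
  targets:
    - [[0,0,0],[0,0,0]]
    - [[0,0,0],[0,0,0]]
    - [[0,0,0],[0,0,0]]
    - [[0,0,0],[0,0,0]]
    - [[0,0,0],[0,0,0]]
    - [[0,0,0],[0,0,0]]
    - [[0,0,0],[0,0,0]]
    - [[0,0,0],[0,0,0]]
  fingers: 0.3
  newtons: 20

```text
clock: 4.05
tool_pos: [0.4896, -0.1677, 0.0915]
eef_rot: [1.0, 0.005, 0.0, 0.001]
contact_force: [-0.4, -3.2, 5.4]
opening: 0.399
finger_force: 20.0
```

The opening is 35 mm at 20 N, so brass is home. I'll release and rise.

Request:
send_rows:
  targets:
    - [[0,0,0],[0,0,0]]
    - [[0,0,0],[0,0,0]]
    - [[0,0,0],[0,0,0]]
    - [[0,0,0],[0,0,0]]
    - [[0,0,-0.1],[0,0,0]]
    - [[0,0,-0.25],[0,0,0]]
    - [[0,0,-0.4],[0,0,0]]
    - [[0,0,-0.4],[0,0,0]]
  fingers: 1.0

```text
clock: 5.05
tool_pos: [0.4913, -0.1673, 0.2142]
eef_rot: [1.0, 0.005, 0.003, 0.001]
contact_force: [0.5, 0.8, -1.0]
opening: 0.998
finger_force: 0.0
```

Run:
```python
from h import *
T=toolpose(); d=snapshot("wrist"); c=cam(d,T); print(T[:3,3])
for X in([.4884,-.193+.0115,.102],[.488,-.152,.102]): print("expect",proj(c,X))
b=blobs(d["img"],(15,150,90),(26,255,255),(200,60,450,400),20); print(b)
for p,s in b: print(np.round(onz(c,p,.102),4))
print(rel([.4856,.0835,.21],0.01)); print(rel([.4856,.0835,.091],0.01))
```

```text
[ 0.49127175 -0.16730027  0.21415423]
expect [331.72349231 239.34538499]
expect [291.33664685 239.43896726]
[([321.8, 207.2], [114, 136, 16, 24, 332]), ([291.7, 239.3], [87, 170, 10, 20, 157]), ([331.1, 239.0], [127, 170, 9, 19, 162])]
[ 0.5124 -0.1737  0.102 ]
[ 0.4881 -0.1523  0.102 ]
[ 0.4887 -0.181   0.102 ]
([-0.0055, -0.8349, 0.0073], [0.0002, -0.0009, 0.0003])
([-0.0067, -0.8352, 0.404], [0.0002, -0.0009, 0.0003])
```

The tabs are now 28.7 mm apart (home is 29), so brass is home. I'll check the jar's clearance and go above red.

Request:
send_rows:
  targets:
    - [[-0.006,-0.835,0.007],[0,-0.001,0]]
    - [[-0.006,-0.835,0.007],[0,-0.001,0]]
    - [[-0.006,-0.835,0.007],[0,-0.001,0]]
    - [[-0.006,-0.835,0.007],[0,-0.001,0]]
    - [[-0.006,-0.835,0.007],[0,-0.001,0]]
    - [[-0.006,-0.835,0.007],[0,-0.001,0]]

```text
clock: 5.85
tool_pos: [0.4839, 0.0831, 0.208]
eef_rot: [1.0, 0.006, -0.003, 0.001]
contact_force: [0.8, -0.6, -0.2]
opening: 1.001
finger_force: 0.0
```

Run:
```python
from h import *
T=toolpose(); d=snapshot("wrist"); c=cam(d,T); print(T[:3,3])
b=blobs(d["img"],(0,190,90),(6,255,255),(200,60,450,300),20)
for p,s in b: print(p,s,np.round(onz(c,p,.102),4))
cv2.imwrite("pics/w4.png",d["img"])
cs=[cam(snapshot(n)) for n in("scene","side")]
print("jar base",onz(cs[0],(423,253),0),onz(cs[1],(265,222),0), "mouth",onz(cs[0],(425,225),.075))
print(rel([.4856,.0835,.091],0.01))
```

```text
[0.48393084 0.08305943 0.20798751]
[338.3, 200.8] [130, 129, 17, 25, 392] [0.5099 0.0656 0.102 ]
[291.9, 233.4] [87, 163, 10, 21, 175] [0.486  0.0976 0.102 ]
[359.0, 244.0] [110, 164, 107, 33, 612] [0.4785 0.0497 0.102 ]
jar base [0.53748383 0.21359375 0.        ] [5.29571603e-01 2.08528885e-01 1.11022302e-16] mouth [0.52571339 0.20744793 0.075     ]
([0.0051, -0.0074, 0.3922], [0.0004, 0.0013, -0.0008])
```

View pics/w4.png

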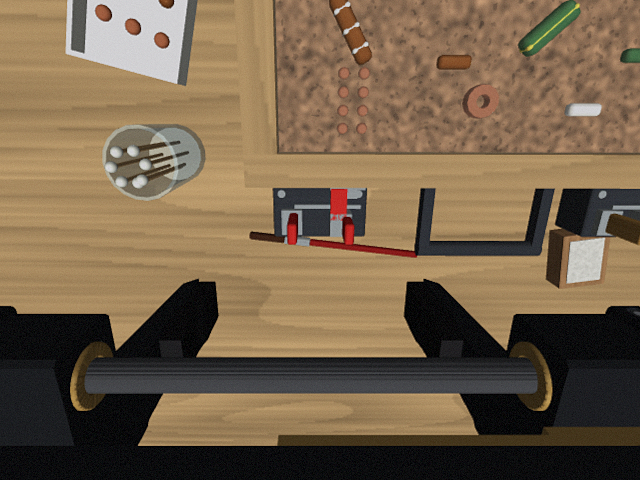

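The view shows the red tabs at (292,233) and (348,232). The jar, at y≥0.18, is clear of the fingers (≤0.145). I'll descend.

Request:
send_rows:
  targets:
    - [[0.006,-0.003,0.2],[0,0.001,-0.001]]
    - [[0.006,-0.003,0.3],[0,0.001,-0.001]]
    - [[0.006,-0.003,0.36],[0,0.001,-0.001]]
    - [[0.006,-0.003,0.39],[0,0.001,-0.001]]
    - [[0.006,-0.003,0.39],[0,0.001,-0.001]]

```text
clock: 6.62
tool_pos: [0.4862, 0.0836, 0.0919]
eef_rot: [1.0, 0.006, -0.0, 0.0]
contact_force: [-0.2, -0.1, 0.8]
opening: 1.002
finger_force: 0.0
```

Request:
send_rows:
  targets:
    - [[0,0,0],[0,0,0]]
    - [[0,0,0],[0,0,0]]
    - [[0,0,0],[0,0,0]]
    - [[0,0,0],[0,0,0]]
    - [[0,0,0],[0,0,0]]
    - [[0,0,0],[0,0,0]]
    - [[0,0,0],[0,0,0]]
    - [[0,0,0],[0,0,0]]
  fingers: 0.3
  newtons: 20

```text
clock: 7.62
tool_pos: [0.4867, 0.0823, 0.0927]
eef_rot: [1.0, 0.006, 0.0, 0.001]
contact_force: [1.0, -5.8, 5.2]
opening: 0.4
finger_force: 20.0
```

Red is home as well (35 mm at 20 N). I'll release, rise, and plan the bar grasp from above with tool y along the case's x. The round rod can turn in the pads while the tool stays vertical through the swing.

Request:
send_rows:
  targets:
    - [[0,0,0],[0,0,0]]
    - [[0,0,0],[0,0,0]]
    - [[0,0,0],[0,0,0]]
    - [[0,0,0],[0,0,0]]
    - [[0,0,-0.1],[0,0,0]]
    - [[0,0,-0.25],[0,0,0]]
    - [[0,0,-0.4],[0,0,0]]
    - [[0,0,-0.4],[0,0,0]]
  fingers: 1.0

```text
clock: 8.62
tool_pos: [0.4881, 0.085, 0.2149]
eef_rot: [1.0, 0.007, 0.003, -0.001]
contact_force: [0.2, 0.1, -0.0]
opening: 0.999
finger_force: 0.0
```

Run:
```python
from h import *
T=toolpose(); d=snapshot("wrist"); c=cam(d,T); print(T[:3,3],np.round(get_state()["q"],3))
b=blobs(d["img"],(0,190,90),(6,255,255),(200,60,450,300),20)
for p,s in b: print(p,s,np.round(onz(c,p,.102),4))
for y in(.01+np.pi/2,.01-np.pi/2): print(rel([.467,-.047,.19],y))
```

```text
[0.48810855 0.08500661 0.21490626] [-0.29   0.589  0.038  2.011 -0.041  0.539 -1.78 ]
[325.4, 207.6] [118, 134, 16, 31, 418] [0.5088 0.0764 0.102 ]
[295.4, 237.7] [91, 168, 9, 20, 154] [0.4859 0.0977 0.102 ]
[354.7, 248.0] [113, 168, 104, 33, 570] [0.4786 0.0539 0.102 ]
([-0.0728, 0.4385, 0.0768], [0.0006, -0.001, -0.4986])
([-0.0728, 0.4385, 0.0768], [-0.001, -0.0006, 0.5014])
```

The red tongue sits at the same offset from its rest as the brass one (30 px), so red is home. q7=-1.78 rules out the negative turn, so I'll turn +0.5 and set the opening to about 44 mm.

Request:
send_rows:
  targets:
    - [[-0.073,0.439,0.077],[0,0,0.501]]
    - [[-0.073,0.439,0.077],[0,0,0.501]]
    - [[-0.073,0.439,0.077],[0,0,0.501]]
    - [[-0.073,0.439,0.077],[0,0,0.501]]
    - [[-0.073,0.439,0.077],[0,0,0.501]]
    - [[-0.073,0.439,0.077],[0,0,0.501]]
    - [[-0.073,0.439,0.077],[0,0,0.501]]
    - [[-0.073,0.439,0.077],[0,0,0.501]]
    - [[-0.073,0.439,0.077],[0,0,0.501]]
    - [[-0.073,0.439,0.077],[0,0,0.501]]
  fingers: 0.5

```text
clock: 9.93
tool_pos: [0.4653, -0.0473, 0.1878]
eef_rot: [0.711, -0.703, -0.001, 0.001]
contact_force: [-0.6, -0.5, -0.1]
opening: 0.499
finger_force: 0.0
```

Run:
```python
from h import *
T=toolpose(); d=snapshot("wrist"); c=cam(d,T); s=get_state(); print(T[:3,3],np.round(s["q"],3),s["opening"])
cv2.imwrite("pics/w5.png",d["img"])
for X in([.4664,-.0469,.075],[.4655,.0015,.075],[.4674,-.0955,.075]): print("expect",proj(c,X))
print(rel([.467,-.047,.075],.01-np.pi/2))
# red thumb: seen from the scene camera
for n in("scene","side"):
    e=snapshot(n); cv2.imwrite(f"pics/{n}5.png",e["img"])
```

```text
[ 0.46529011 -0.04734615  0.18777709] [-0.256  0.654  0.42   2.115 -0.56   0.484 -2.538] 0.4998984960130188
expect [308.3260704  233.41628778]
expect [308.83848048 293.08617446]
expect [307.60693531 166.026528  ]
([-0.0013, -0.0061, 0.3766], [0.0008, -0.0002, 0.0008])
```

View pics/w5.png

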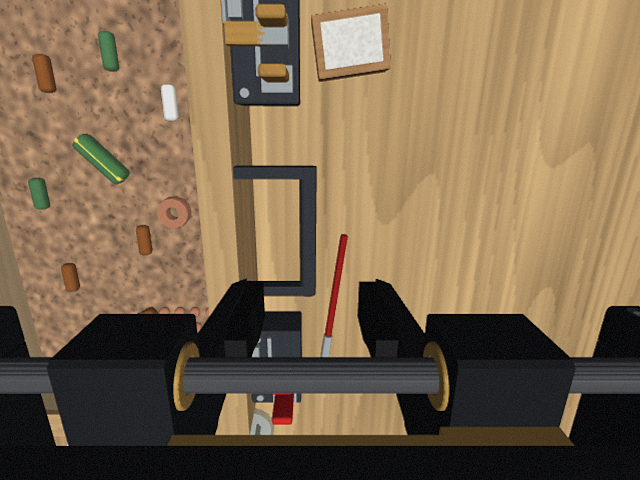

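The bar is centred at column 308, rows 167–296, exactly as predicted. But q7 moved to -2.54, near its limit, so the other half-turn is the safer grasp. I'll turn back by pi.

Request:
send_rows:
  targets:
    - [[0,0,0],[0,0,-0.5]]
    - [[0,0,0],[0,0,-0.5]]
    - [[0,0,0],[0,0,-0.5]]
    - [[0,0,0],[0,0,-0.5]]
    - [[0,0,0],[0,0,-0.5]]
    - [[0,0,0],[0,0,-0.5]]
    - [[0,0,0],[0,0,-0.5]]
    - [[0,0,0],[0,0,-0.5]]
    - [[0,0,0],[0,0,-0.5]]

```text
clock: 11.2
tool_pos: [0.4661, -0.0476, 0.1889]
eef_rot: [1.0, 0.007, -0.0, -0.0]
contact_force: [1.2, -0.3, -0.8]
opening: 0.499
finger_force: 0.0
```

Request:
send_rows:
  targets:
    - [[0,0,0],[0,0,-0.5]]
    - [[0,0,0],[0,0,-0.5]]
    - [[0,0,0],[0,0,-0.5]]
    - [[0,0,0],[0,0,-0.5]]
    - [[0,0,0],[0,0,-0.5]]
    - [[0,0,0],[0,0,-0.5]]
    - [[0,0,0],[0,0,-0.5]]
    - [[0,0,0],[0,0,-0.5]]
    - [[0,0,0],[0,0,-0.5]]

```text
clock: 12.32
tool_pos: [0.466, -0.0477, 0.1889]
eef_rot: [0.702, 0.712, 0.0, -0.0]
contact_force: [0.7, 0.9, 0.3]
opening: 0.502
finger_force: 0.0
```

Run:
```python
from h import *
T=toolpose(); d=snapshot("wrist"); c=cam(d,T); s=get_state(); print(T[:3,3],np.round(s["q"],3),s["opening"])
for X in([.4664,-.0469,.075],[.4655,.0015,.075],[.4674,-.0955,.075]): print("expect",proj(c,X))
h=cv2.cvtColor(d["img"],cv2.COLOR_BGR2HSV); m=((h[...,2]<75)&(h[...,1]<110)).astype(np.uint8); m[275:]=0
k,l,st,ce=cv2.connectedComponentsWithStats(m); print([(st[i].tolist()) for i in range(1,k) if st[i][4]>300])
print(rel([.467,-.047,.075],.01+np.pi/2))
cv2.imwrite("pics/w6.png",d["img"])
```

```text
[ 0.46604661 -0.04772618  0.18886594] [ 0.289  0.635 -0.449  2.087  0.533  0.531 -0.536] 0.4972922323740836
expect [311.60415681 234.89470628]
expect [311.41365094 168.26281577]
expect [311.89864424 294.44821144]
[[322, 0, 67, 111, 3336], [364, 0, 31, 36, 907], [305, 170, 82, 105, 2445]]
([0.0026, 0.0033, 0.3794], [-0.0, -0.0001, 0.0018])
```

The joints are now comfortable and the rod sits where expected (centre column about 311). I'll descend and grip.

Request:
send_rows:
  targets:
    - [[0.003,0.002,0.15],[0,0,0.002]]
    - [[0.003,0.002,0.25],[0,0,0.002]]
    - [[0.003,0.002,0.32],[0,0,0.002]]
    - [[0.003,0.002,0.36],[0,0,0.002]]
    - [[0.003,0.002,0.38],[0,0,0.002]]
    - [[0.003,0.002,0.38],[0,0,0.002]]

```text
clock: 13.12
tool_pos: [0.4669, -0.0466, 0.0751]
eef_rot: [0.705, 0.709, 0.0, 0.0]
contact_force: [0.7, 0.3, -0.7]
opening: 0.502
finger_force: 0.0
```

Request:
send_rows:
  targets:
    - [[0,0,0],[0,0,0]]
    - [[0,0,0],[0,0,0]]
    - [[0,0,0],[0,0,0]]
    - [[0,0,0],[0,0,0]]
    - [[0,0,0],[0,0,0]]
    - [[0,0,0],[0,0,0]]
  fingers: 0.0
  newtons: 30

```text
clock: 13.88
tool_pos: [0.4674, -0.0466, 0.0753]
eef_rot: [0.705, 0.709, 0.0, 0.0]
contact_force: [1.4, 0.9, 5.1]
opening: 0.117
finger_force: 29.2
```

Run:
```python
from h import *
s=get_state(); print(s["opening"]*88,s["contact_force"],s["moment"],s["tool_pos"])
T=toolpose(); p0=T[:3,3]; u=np.array([np.cos(.01),np.sin(.01),0]); z=np.array([0,0,1.])
r=.270; a0=np.arcsin(.009/.27); H=p0+u*r*np.cos(a0)-z*r*np.sin(a0)
print("hinge",H)
for th in np.arange(.1,1.36,.1):
    a=a0+th; p=H-u*r*np.cos(a)+z*r*np.sin(a); print(round(th,2),np.round(T[:3,:3].T@(p-p0)/.3,3).tolist())
```

```text
10.302722288002377 [1.40244436 0.90222329 5.09460959] [-0.09828457 -0.29444282 -0.01245951] [ 0.46737562 -0.04660362  0.07527857]
hinge [ 0.73721208 -0.04390517  0.06627857]
0.1 [0.0, 0.008, -0.09]
0.2 [0.0, 0.024, -0.178]
0.3 [0.0, 0.049, -0.264]
0.4 [0.0, 0.083, -0.348]
0.5 [0.001, 0.125, -0.427]
0.6 [0.001, 0.175, -0.502]
0.7 [0.001, 0.232, -0.572]
0.8 [0.002, 0.295, -0.636]
0.9 [0.002, 0.365, -0.693]
1.0 [0.002, 0.44, -0.743]
1.1 [0.003, 0.519, -0.785]
1.2 [0.003, 0.603, -0.818]
1.3 [0.004, 0.689, -0.844]
```

The rod is gripped (opening 10 mm at 29 N). I'll start the swing, first to about 0.3 rad.

Request:
send_rows:
  targets:
    - [[0,0.003,-0.045],[0,0,0]]
    - [[0,0.008,-0.09],[0,0,0]]
    - [[0,0.015,-0.134],[0,0,0]]
    - [[0,0.024,-0.178],[0,0,0]]
    - [[0,0.036,-0.221],[0,0,0]]
    - [[0,0.049,-0.264],[0,0,0]]
    - [[0,0.049,-0.264],[0,0,0]]

```text
clock: 14.75
tool_pos: [0.4824, -0.0465, 0.1544]
eef_rot: [0.706, 0.709, 0.001, 0.001]
contact_force: [4.7, -0.8, -4.6]
opening: 0.115
finger_force: 30.0
```

```bash
cat > st.py <<'E'
from h import *
s=get_state(); print(round(s["clock"],2),s["opening"]*88,s["finger_force"],np.round(s["contact_force"],1),np.round(s["moment"],2),s["tool_pos"],np.round(s["q"],2))
p=s["tool_pos"]-np.array([.7372,-.0439,.0663]); print("r",np.hypot(p[0],p[2]),"lid angle",np.arctan2(p[2],-p[0])-.033)
E
python3 st.py
```

```text
14.75 10.127775265946756 29.971405318938196 [ 4.7 -0.8 -4.6] [-0.12 -0.76  0.04] [ 0.48240078 -0.04647096  0.15439312] [ 0.25  0.71 -0.4   2.07  0.59  0.47 -0.6 ]
r 0.2695979212666112 lid angle 0.29987062116814667
```

The swing is following the arc with small forces. I'll continue to 0.9, past the click.

Request:
send_rows:
  targets:
    - [[0,0.017,-0.042],[0,0,0]]
    - [[0,0.034,-0.084],[0,0,0]]
    - [[0,0.055,-0.124],[0,0,0]]
    - [[0.001,0.076,-0.163],[0,0,0]]
    - [[0.001,0.101,-0.201],[0,0,0]]
    - [[0.001,0.126,-0.238],[0,0,0]]
    - [[0.001,0.154,-0.273],[0,0,0]]
    - [[0.001,0.183,-0.308],[0,0,0]]
    - [[0.001,0.214,-0.34],[0,0,0]]
    - [[0.002,0.246,-0.372],[0,0,0]]
    - [[0.002,0.28,-0.401],[0,0,0]]
    - [[0.002,0.316,-0.429],[0,0,0]]

```text
clock: 16.25
tool_pos: [0.5778, -0.0457, 0.2799]
eef_rot: [0.705, 0.709, 0.001, -0.0]
contact_force: [12.3, 0.2, -22.6]
opening: 0.102
finger_force: 31.4
```

```bash
python3 st.py; python3 -c "
from h import *
cv2.imwrite('pics/s7.png',snapshot('scene')['img'])"
```

```text
16.25 8.965184077882576 31.394478678703308 [ 12.3   0.2 -22.6] [ 0.12 -2.37  0.03] [ 0.57777238 -0.04566835  0.27991913] [ 0.32  0.64 -0.56  1.67  0.4   0.94 -0.38]
r 0.26655261930741414 lid angle 0.8966563980024956
```

View pics/s7.png

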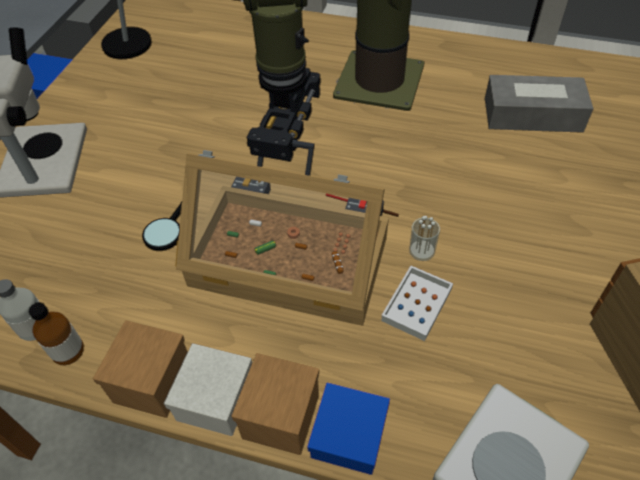

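The lid is up past the click with both catches and all other objects unmoved. There is a radial pull of about 25 N toward the hinge, so my commanded arc is a few mm too wide. I'll ease the command inward and raise the grip a little.

Request:
send_rows:
  targets:
    - [[0,0.006,0.008],[0,0,0]]
    - [[0,0.006,0.008],[0,0,0]]
  newtons: 40

```text
clock: 16.55
tool_pos: [0.5768, -0.0457, 0.2789]
eef_rot: [0.705, 0.709, -0.001, -0.001]
contact_force: [2.1, 0.3, -6.4]
opening: 0.102
finger_force: 40.0
```

```bash
python3 st.py
```

```text
16.55 8.951380088174663 40.00654220581055 [ 2.1  0.3 -6.4] [-0.05 -0.4   0.01] [ 0.57684112 -0.04565165  0.27889198] [ 0.32  0.65 -0.56  1.67  0.4   0.95 -0.38]
r 0.26628991853653555 lid angle 0.8915466687313182
```

Run:
```python
from h import *
T=toolpose(); p0=T[:3,3]; u=np.array([np.cos(.01),np.sin(.01),0]); z=np.array([0,0,1.]); H=np.array([.7372,-.0439,.0663])
for th in np.arange(.95,1.31,.05):
    a=.033+th; r=.2665-.0005*(th-.9)/.35; p=H-u*r*np.cos(a)+z*r*np.sin(a); print(round(th,2),np.round(T[:3,:3].T@(p-p0)/.3,3).tolist())
```

```text
0.95 [0.001, 0.042, -0.031]
1.0 [0.001, 0.08, -0.054]
1.05 [0.001, 0.118, -0.076]
1.1 [0.001, 0.158, -0.096]
1.15 [0.001, 0.199, -0.113]
1.2 [0.002, 0.24, -0.129]
1.25 [0.002, 0.282, -0.142]
1.3 [0.002, 0.325, -0.154]
```

Request:
send_rows:
  targets:
    - [[0.001,0.042,-0.031],[0,0,0]]
    - [[0.001,0.08,-0.054],[0,0,0]]
    - [[0.001,0.118,-0.076],[0,0,0]]
    - [[0.001,0.158,-0.096],[0,0,0]]
    - [[0.001,0.158,-0.096],[0,0,0]]

```text
clock: 17.18
tool_pos: [0.6255, -0.0452, 0.3065]
eef_rot: [0.705, 0.709, -0.001, -0.001]
contact_force: [5.6, 0.5, -14.5]
opening: 0.097
finger_force: 40.7
```

```bash
python3 st.py
```

```text
17.18 8.539028759603363 40.720229744911194 [  5.6   0.5 -14.5] [ 0.01 -0.86  0.02] [ 0.62545887 -0.04524698  0.30653998] [ 0.3   0.68 -0.56  1.48  0.39  1.09 -0.34]
r 0.264955335340539 lid angle 1.102437572603495
```

The opening is shrinking slowly (10.3 to 8.5 mm), so I'll check how the rod sits in the pads with one composite picture.

Run:
```python
from h import *
w=snapshot("wrist")["img"]; d=snapshot("side"); s=d["img"]; e=snapshot("scene"); s2=e["img"]
p=get_state()["tool_pos"]; a=proj(cam(d),p).astype(int); b=proj(cam(e),p).astype(int); print(a,b)
def crop(im,c,h=50): 
    x=np.clip(c[0],h,640-h);y=np.clip(c[1],h,480-h); return cv2.resize(im[y-h:y+h,x-h:x+h],(300,300),interpolation=cv2.INTER_CUBIC)
W=cv2.resize(w[180:420,160:480],(500,375),interpolation=cv2.INTER_CUBIC); C=np.zeros((600,800,3),np.uint8); C[:375,:500]=W
C[:300,500:]=crop(s,a); C[300:,500:]=crop(s2,b); C[375:600,:300]=cv2.resize(s,(300,225)); 
cv2.imwrite("pics/c8.png",C)
```

```text
[377 175] [278 150]
```

View pics/c8.png

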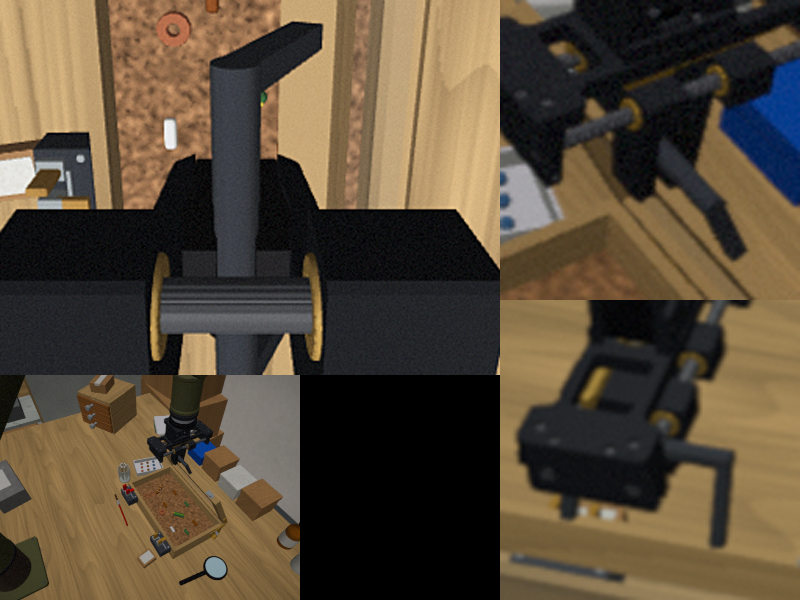

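The rod is well inside the fingers, a few mm toward the palm: it rolls up the rear pad as the lid turns, which explains the shrinking radius. The grip is secure, and the beads, catches and other objects are undisturbed. I'll finish the swing to about 1.25 rad on the reduced radius.

Request:
send_rows:
  targets:
    - [[0,0.02,-0.008],[0,0,0]]
    - [[0,0.042,-0.016],[0,0,0]]
    - [[0.001,0.063,-0.023],[0,0,0]]
    - [[0.001,0.084,-0.029],[0,0,0]]
    - [[0.001,0.106,-0.035],[0,0,0]]
    - [[0.001,0.127,-0.04],[0,0,0]]
    - [[0.001,0.127,-0.04],[0,0,0]]
    - [[0.001,0.127,-0.04],[0,0,0]]

```text
clock: 18.32
tool_pos: [0.6634, -0.0449, 0.3199]
eef_rot: [0.705, 0.709, -0.001, -0.001]
contact_force: [5.3, -0.8, -24.4]
opening: 0.095
finger_force: 41.5
```

```bash
python3 st.py
```

```text
18.32 8.335234386062645 41.53840706683695 [  5.3  -0.8 -24.4] [-0.11 -0.94  0.05] [ 0.6633576  -0.04486671  0.31985282] [ 0.27  0.73 -0.55  1.34  0.39  1.18 -0.31]
r 0.2640865990409186 lid angle 1.2544039408200316
```

Request:
send_rows:
  targets:
    - [[0,0.002,0.008],[0,0,0]]
    - [[0,0.002,0.008],[0,0,0]]
    - [[0,0.002,0.008],[0,0,0]]
    - [[0,0.002,0.008],[0,0,0]]

```text
clock: 18.82
tool_pos: [0.6644, -0.0448, 0.32]
eef_rot: [0.706, 0.709, 0.0, 0.001]
contact_force: [0.4, -3.3, -7.6]
opening: 0.097
finger_force: 40.4
```

```bash
python3 st.py
python3 - <<'E'
from h import *
a=cv2.imread("pics/scene5.png"); b=snapshot("scene")["img"]; d=cv2.absdiff(a,b).max(2)
for n,(x,y,r) in dict(magn=(165,230,30),tray=(418,303,35),jar=(424,238,20),beads=(290,245,50),brush=(385,211,12)).items(): print(n,np.mean(d[y-r:y+r,x-r:x+r]>60))
# tabs in side view, before (both home) vs now
e=snapshot("side"); c=cam(e); im=e["img"]
for n,lo,hi,roi in(("red",(0,190,90),(6,255,255),(255,225,300,275)),("brass",(15,150,90),(26,255,255),(320,325,370,375))):
    for k in (cv2.imread("pics/side5.png"),im): print(n,[q[0] for q in blobs(k,lo,hi,roi,10)])
E
```

```text
18.82 8.514450597459042 40.42666358873248 [ 0.4 -3.3 -7.6] [-0.54  0.12 -0.03] [ 0.66440054 -0.04481179  0.31995868] [ 0.27  0.73 -0.55  1.34  0.39  1.18 -0.31]
r 0.26389863225036925 lid angle 1.2583105046481167
magn 0.1272222222222222
tray 0.0
jar 0.0
beads 0.0134
brush 0.10069444444444445
red []
red [[265.3, 235.0], [277.6, 244.9]]
brass [[331.4, 339.3], [346.3, 350.9]]
brass [[331.1, 339.4], [346.3, 350.8]]
```

Run:
```python
from h import *
a=cv2.imread("pics/side0.png"); b=snapshot("side")["img"]; d=cv2.absdiff(a,b).max(2)
for n,(x,y,rx,ry) in dict(magn=(435,415,55,35),box=(312,390,22,20),brush=(258,287,14,35),jar=(264,207,14,20),beads=(370,290,40,40)).items(): print(n,np.mean(d[y-ry:y+ry,x-rx:x+rx]>60))
print(blobs(b,(0,190,90),(6,255,255),(255,225,300,275),10)); s=get_state(); print(s["finger_force"],s["tool_pos"])
```

```text
magn 0.0
box 0.0
brush 0.0010204081632653062
jar 0.0
beads 0.00015625
[([264.8, 236.0], [7, 8, 8, 10, 30]), ([277.6, 245.0], [14, 16, 17, 8, 77])]
40.281864535063505 [ 0.66437503 -0.0448239   0.3199357 ]
```

The lid is held at about 1.26 rad with a firm 40 N grip, both catches are home and everything else is unmoved. I'll hand it in.

```bash
python3 -c "
from plant import *
print(finish_job())"
```

```text
the job is handed in; nothing more can be done
None
```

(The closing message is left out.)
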